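Slide the test bar out of the hold-down

ROBOT

A 7-joint arm with a two-finger parallel gripper is mounted at the origin on a cart in front of the work surface, level with it; the furniture and walls round the work are solid. World frame = base frame: x ahead of the robot, y to its left, z up, the work surface at z = 0. Lengths are in mm, angles in rad, forces in N, time in s.
With the tool pointing down it reaches from about 425 to 875 mm from the base axis. Payload 4.7 kg.
Tool frame: the origin (TCP) lies on the centre line of the jaws, within the pads' length; the fingertips stand 11 mm ahead of it and the grasp point (between the pads) lies 8 mm behind it; z points along the fingers, y is the line along which they close (so a half turn about z gives the same grasp; the last joint's range is limited). The gripper opens to 87 mm and grips with 3 to 60 N. Pads are 19 mm wide; open, the fingers measure 117 mm over their backs; the gripper's body (75 mm by 190 mm) begins 51 mm behind the grasp point.
Start: joints at [-1.268, 0.321, -0.07, 1.45, 0.023, 1.371, -0.057], TCP at [185.148, 623.093, 233.587] pointing down, gripper open.
Joint ranges: [-2.86, 2.86], [-0.3, 2.09], [-1.38, 1.24], [0.06, 2.45], [-1.56, 4.7], [0.09, 2.05], [-2.69, 2.69]. Speed limits (rad/s): [2.57, 2.57, 3.14, 3.14, 3.14, 3.14, 3.14].

INTERFACE

Orientations are given as a unit quaternion [x, y, z, w].
In Python, from cell import robot gives the robot as it stands.
- The arm moves only by the tool nudge_tcp, called as name(argument=value, ...), one argument or row to a line, values as JSON. Schema: {"type":"object","properties":{"rows":{"type":"array","items":{"type":"object","properties":{"jaw":{"type":"number"},"dx":{"type":"number"},"dy":{"type":"number"},"dz":{"type":"number"},"rx":{"type":"number"},"ry":{"type":"number"},"rz":{"type":"number"}},"additionalProperties":false,"required":["jaw"]},"minItems":1,"maxItems":12},"clamp_n":{"type":"number"},"only":{"type":"string"},"quiet":{"type":"boolean"},"lines":{"type":"string"}},"required":["rows"],"additionalProperties":false}. rows is a list of rows, 1 to 12 of them, each an object with the fields jaw (the finger opening in mm), dx, dy, dz (the shift in mm), rx, ry, rz (a rotation vector in rad); a field left out counts as zero (the opening has to be given); each row shifts and turns the commanded pose from where the row before left it, along the tool's axes as they then stand; what a row does not reach is not made up. A row lasts 1/12 s, in which the tool goes at most 41.7 mm and 0.125 rad, less where a joint would pass 70% of its speed; a pose out of reach is approached as far as the arm can. The fingers move at their own pace and stop on an object; clamp_n is the grip in N (left out, the last holds). Time passes only in rows, so rows that do not move let the fingers close. The tool returns the time, the measured TCP pose, the force, the opening and the grip force at its end. only (a regular expression) keeps the lines of the reply that match it, lines (a string "A,B") keeps lines A to B, and quiet returns only ok. Input that does not fit is refused with a message, and nothing moves.
- robot.read_state(): the state, without advancing time (a new reading comes with each control period).
- robot.capture(name): name is "side" or "top" or "wrist"; returns a dict with "img" (480x640x3 uint8, red, green, blue), "fov_y" (degrees; the focal length in pixels is half the picture's height over the tangent of half this angle, whatever the lens; pixels are square), "cx", "cy" (the principal point, pixels), "rvec" (rotation vector, rad) and "tvec" (3), from world to camera coordinates, as OpenCV has them. Camera axes: x right, y down, z forward; pixel columns grow to the right and rows downward; lengths in mm; the calibration is good to about 2 mm. A picture is of the moment at which its call begins. There is no depth.
- robot.finish_job(): hands the job in; it is judged then, once.
The state is a dict: "time": time; "joint_positions": joint angles; "joint_vel": joint speeds; "effort": joint torques, N m; "tool_pos": TCP position; "tool_rot": TCP orientation; "wrist_force": force on the tool from outside, world axes, zero at the start; "torque": the same for the moment, N m; "grip_width": finger opening in mm; "grip_force": force on a finger pad.
Only numpy, scipy, OpenCV 4.12 (cv2) and the standard library are available. Lean on these libraries where they do the work, as an engineer would, in place of code of your own. Each camera call takes 0.05 s, during which the arm holds its last target. There are 200 camera calls.

TASK

Take the short rectangular steel bar out of the hold-down: slide it forward along the plate, away from the upright back, until it is wholly clear of the overhanging lip, and only then lift it. Set it down lying flat inside the shallow metal tray without dropping it, without forcing it against the lip, and leave the round mount where it is.

Things in the scene. Friction and masses are not known exactly. Their poses are not given: they have to be found in the camera images.
- test_bar: Plain sawn steel bar offcut, rectangular, 20 x 44 x 18 mm (18 high), about 90 g, loose on the hold-down's plate, its rear 10 to 18 mm under the lip. Origin: centre of its underside. Its y axis runs along its length, parallel to the hold-down's x within 5 degrees (either sense); z up. Grip it from above across its 20 mm width on the open front part, e.g. 12 mm in front of its centre.
- round_mount: Plain steel-grey round specimen mount, 34 mm in diameter, 14 mm high, loose on the same plate, partly under the lip, about 80 mm to one side of the bar (which side varies). To be left alone. Origin: centre of its underside.
- holddown: Fixed rail: dark plate and upright back, pale overhanging lip. Origin on the work surface; x points from the open front to the back, y along the rail, z up; turned up to 17 degrees. Plate x -65 to 45, y -90 to 90 mm, top at z 6 mm, flat, no dividers. Lip over x 10 to 45 mm, all along y: underside z 28 (4 mm above the bar), top 33 mm, screw heads to 37. Inner face of the back: x 38 mm.
- tray: Fixed shallow open rectangular metal tray, outside 110 mm (its x) by 140 mm (its y), 14 mm high, walls and floor 4 mm thick. Origin: centre of its underside, on the work surface; its z is up.

How it is judged (in metres and radians):
On the way:
1. the bar has been slid forward so that its rear end is clear of the lip, while still down on the plate (raised less than 12 mm) (x of test_bar in the frame of holddown below -0.012 m and z of test_bar in the frame of holddown below 0.018 m), for 0.05 s.
At the end, for the whole second after the job is handed in: The bar lies flat (within 8 degrees, underside within 4 mm of the tray's floor) and at rest inside the tray's walls, released, and the round mount is within 15 mm of where it started (x of test_bar in the frame of tray between -0.045 and 0.045 m and y of test_bar in the frame of tray between -0.06 and 0.06 m and z of test_bar in the frame of tray below 0.008 m and angle between test_bar's own z axis and vertical below 0.15 rad and linear speed of test_bar below 0.02 m/s and distance of round_mount from where it was at the start of the episode below 0.015 m); the robot touches nothing.
It fails at once if the bar is forced up against the lip (more than 15 N) (contact force between test_bar and holddown_lip above 15 N).
It fails at once if the round mount is moved more than 15 mm (distance of round_mount from where it was at the start of the episode above 0.015 m).
It fails at once if the bar is dropped or thrown (out of the fingers and faster than 0.6 m/s, a fall of about 20 mm) (contact force between the fingers and test_bar below 0.05 N and linear speed of test_bar above 0.6 m/s).
It also fails if it takes over 38 s, if anything falls off the work surface, if the arm or the gripper's body presses on something with over 40 N, if the wrist force passes 120 N, or if a joint passes its speed limit or range.

## Working session

There is one attempt and no reset: what is moved stays moved. The work goes in short steps, Python scripts to look and compute and a tool call to move; the robot and the scene stay as the last step left them, time stands still between calls to the robot, and variables do not carry over. Pictures are saved under pics/ and viewed, at most 10 in all, crops included, and the job is handed in when it is done.

```bash
ls; mkdir -p pics; python3 - <<'E'
from cell import robot
import cv2,pickle
d={}
for n in("top","side"):
    c=robot.capture(n);d[n]=c;cv2.imwrite(f"pics/{n}0.png",c["img"][:,:,::-1]);print(n,c["fov_y"],c["cx"],c["cy"],c["rvec"],c["tvec"])
pickle.dump(d,open("caps.pkl","wb"))
s=robot.read_state();print(s["time"],s["tool_pos"],s["tool_rot"],s["grip_width"])
E
```

```text
cell.py
pics
top 45.62568306781015 323.54764227159944 237.72303646987245 [ 2.12109803 -2.14068294  0.20403879] [-44.84371952 546.83084029 834.37639493]
side 45.34306701345605 327.7598274027832 237.593088185104 [ 0.02690635 -2.74511221  1.48592275] [536.26386402  66.11760427 873.70473851]
0.1 [185.06870585 622.61002753 232.59405024] [ 1.43880073e-01  9.89594780e-01 -8.32524847e-04 -4.80055208e-05] 87.29390784972678
```

View pics/top0.png

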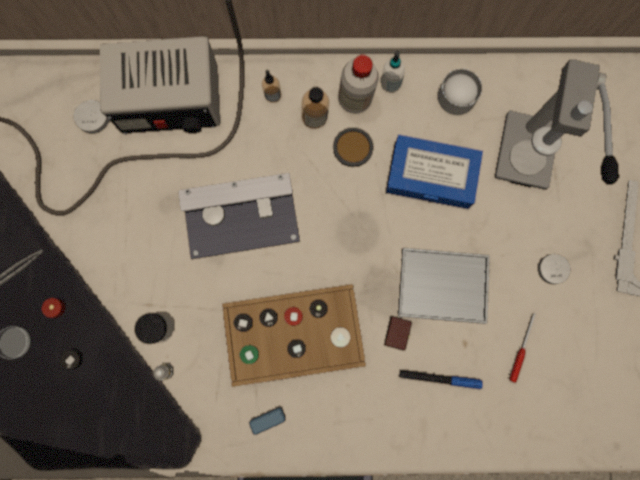

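View pics/side0.png

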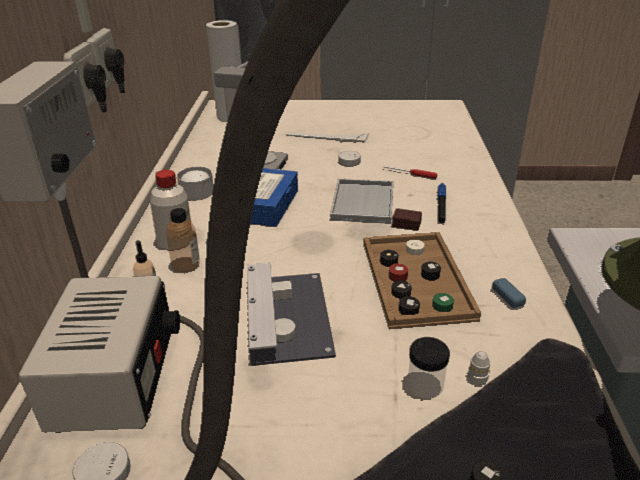

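The top view shows the hold-down with its lip towards the image top, the mount at (213,214), the bar at (264,207) and the tray at (444,285). The robot is at bottom-left. Next I'll measure by casting rays.

```bash
cat > h.py <<'E'
import numpy as np,cv2
def cam(c):
    f=c["img"].shape[0]/2/np.tan(np.radians(c["fov_y"]/2))
    K=np.array([[f,0,c["cx"]],[0,f,c["cy"]],[0,0,1.]]);R=cv2.Rodrigues(np.array(c["rvec"],float))[0];return K,R,np.array(c["tvec"],float)
def ray(c,uv,z):
    K,R,t=cam(c);uv=np.atleast_2d(uv).astype(float);o=-R.T@t
    d=(R.T@np.linalg.inv(K)@np.c_[uv,np.ones(len(uv))].T).T
    return o+d*((z-o[2])/d[:,2])[:,None]
def proj(c,P):
    K,R,t=cam(c);return cv2.projectPoints(np.atleast_2d(P).astype(float),R,t,K,None)[0][:,0]
E
python3 - <<'E'
import pickle,cv2,numpy as np
from h import *
d=pickle.load(open("caps.pkl","rb"));c=d["top"];im=c["img"]
g=cv2.cvtColor(im,cv2.COLOR_RGB2GRAY)
def show(name,m,z,x0,y0,x1,y1,amin=80):
    mm=np.zeros_like(g);mm[y0:y1,x0:x1]=(m[y0:y1,x0:x1]*255)
    for k in cv2.findContours(mm,cv2.RETR_EXTERNAL,cv2.CHAIN_APPROX_NONE)[0]:
        if cv2.contourArea(k)<amin: continue
        r=cv2.minAreaRect(k);w=ray(c,cv2.boxPoints(r),z)[:,:2]
        e=w[1]-w[0];e2=w[2]-w[1]
        print(name,np.round(r[0],1),np.round(r[1],1),"ctr",w.mean(0).round(1),"sides",np.linalg.norm(e).round(1),np.degrees(np.arctan2(e[1],e[0])).round(1),np.linalg.norm(e2).round(1),np.degrees(np.arctan2(e2[1],e2[0])).round(1))
show("plate",g<110,6,175,170,310,265,1000)
show("bright",g>125,24,183,200,300,240)
hsv=cv2.cvtColor(im,cv2.COLOR_RGB2HSV)
b=im.astype(int)
show("tray",(b[...,0]-b[...,2])<12,14,390,240,500,330,500)
C=np.hstack([cv2.resize(im[165:265,170:310],None,fx=4,fy=4,interpolation=2),])
cv2.imwrite("pics/crop.png",C[:,:,::-1])
E
```

```text
plate [241.3 226.2] [ 49.3 110. ] ctr [575.   83.5] sides 180.1 -81.1 82.7 -171.2
bright [296.5 217. ] [34.  5.] ctr [585.5  -7. ] sides 8.1 -90.4 55.9 179.9
bright [264.2 207.4] [16.9 12.5] ctr [601.6  44.9] sides 20.1 -80.7 28.1 -170.4
bright [215.  219.5] [39. 64.] ctr [582.5 123.5] sides 103.0 -90.4 64.0 -179.2
```

View pics/crop.png

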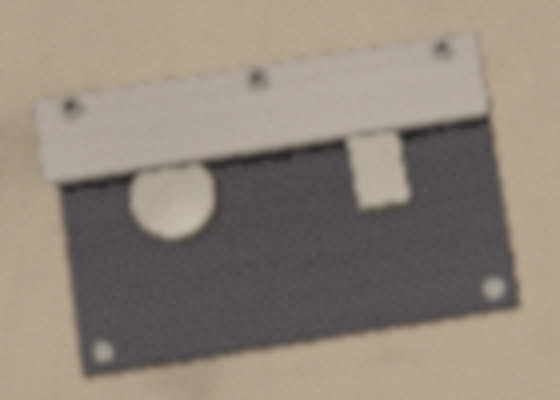

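The crop shows the bar's open end and the round mount separately against the dark plate, so the bar pose is usable. Now the tray, and a cross-check of the bar's front edge.

```bash
python3 - <<'E'
import pickle
from h import *
d=pickle.load(open("caps.pkl","rb"));c=d["top"]
K,R,t=cam(c);print("cam",(-R.T@t).round())
w=ray(c,[(402,249),(488,252),(486,322),(399,316)],14)[:,:2];print("tray",w.round(),w.mean(0).round(1))
# crop px/4+(170,165): bar front corners, plate corners
print("bar front",ray(c,[(170+362/4,165+209/4),(170+410/4,165+202/4)],24)[:,:2].round(1))
print("plate front",ray(c,[(170+85/4,165+376/4),(170+518/4,165+305/4)],6)[:,:2].round(1))
print("lip front",ray(c,[(170+46/4,165+180/4),(170+488/4,165+115/4)],33)[:,:2].round(1))
E
```

```text
cam [387. -41. 920.]
tray [[ 533. -176.]
 [ 527. -315.]
 [ 416. -305.]
 [ 427. -168.]] [ 475.8 -241. ]
bar front [[585.4  50.7]
 [588.1  31.5]]
plate front [[521.3 163.5]
 [548.9 -11.2]]
lip front [[ 5.962e+02  1.754e+02]
 [ 6.215e+02 -2.000e-01]]
```

nudge_tcp(
  rows=[
    {"jaw": 87,"dx": -37,"dy": -29},
    {"jaw": 87,"dx": -37,"dy": -29},
    {"jaw": 87,"dx": -37,"dy": -29},
    {"jaw": 87,"dx": -37,"dy": -29},
    {"jaw": 87,"dx": -37,"dy": -29},
    {"jaw": 87,"dx": -37,"dy": -29},
    {"jaw": 87,"dx": -37,"dy": -29},
    {"jaw": 87,"dx": -37,"dy": -29},
  ],
)

```text
time: 0.77
tool_pos: [378.7, 349.2, 233.4]
tool_rot: [0.144, 0.99, -0.0, -0.0]
wrist_force: [0.3, 0.6, 0.0]
grip_width: 87.1
grip_force: 0.0
```

nudge_tcp(
  rows=[
    {"jaw": 70,"dx": -37,"dy": -29},
    {"jaw": 60,"dx": -37,"dy": -29},
    {"jaw": 50,"dx": -37,"dy": -29},
    {"jaw": 50,"dx": -37,"dy": -29},
    {"jaw": 50,"dx": -37,"dy": -29},
    {"jaw": 50,"dx": -37,"dy": -29},
    {"jaw": 50,"dx": -37,"dy": -30},
    {"jaw": 50,"rz": -0.114},
    {"jaw": 50,"rz": -0.114},
    {"jaw": 50,"rz": -0.114},
    {"jaw": 50,"rz": -0.114},
    {"jaw": 50},
  ],
)

```text
time: 1.77
tool_pos: [546.0, 112.8, 233.0]
tool_rot: [-0.085, 0.996, -0.0, -0.0]
wrist_force: [-0.3, -0.0, -0.0]
grip_width: 50.1
grip_force: 0.0
```

nudge_tcp(
  rows=[
    {"jaw": 50,"dx": -10,"dy": -20},
    {"jaw": 50,"dx": -10,"dy": -20},
    {"jaw": 50,"dx": -10,"dy": -19},
    {"jaw": 50,"dx": -9.6,"dy": -18},
    {"jaw": 50,"dz": 25},
    {"jaw": 50,"dz": 25},
    {"jaw": 50,"dz": 25},
    {"jaw": 50,"dz": 15},
    {"jaw": 50},
    {"jaw": 50},
  ],
)

```text
time: 2.6
tool_pos: [597.6, 43.7, 142.9]
tool_rot: [-0.083, 0.997, -0.0, -0.001]
wrist_force: [0.4, 0.2, 0.2]
grip_width: 49.9
grip_force: 0.0
```

```bash
python3 - <<'E'
from cell import robot
import cv2,pickle
c=robot.capture("wrist");pickle.dump(c,open("w.pkl","wb"));cv2.imwrite("pics/w1.png",c["img"][:,:,::-1])
print(robot.read_state()["tool_pos"])
E
```

```text
[598.54746183  43.77864639 144.23113682]
```

View pics/w1.png

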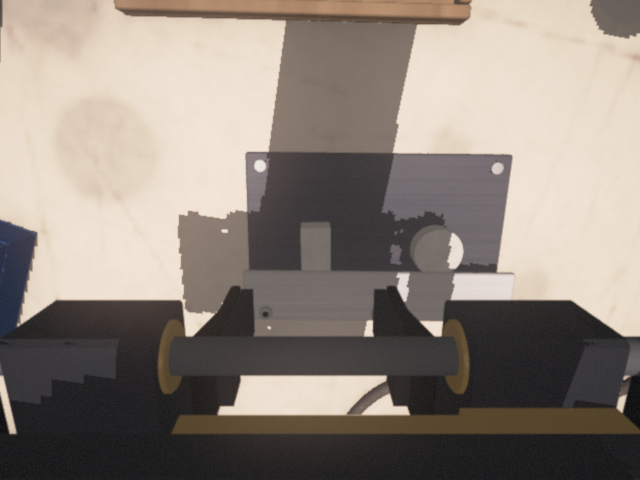

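The wrist view shows the bar at columns 301-330 with its front near rows 222-228. It runs straight up the image, so the tool is aligned with it. The mount is at (437,250), well clear.

```bash
python3 - <<'E'
import pickle
from h import *
c=pickle.load(open("w.pkl","rb"));print((-cam(c)[1].T@cam(c)[2]).round())
g=cv2.cvtColor(c["img"],cv2.COLOR_RGB2GRAY)
print(g[216:276:2,315]);print(g[245,294:338])
for z,uv in((24,[(301,228),(330,228),(302,269),(331,269)]),(6,[(301,222),(330,222),(247,153),(511,155)]),(28,[(244,271),(513,273)])):
    print(z,ray(c,uv,z)[:,:2].round(1).tolist())
cv2.imwrite("pics/w1c.png",cv2.resize(c["img"][205:290,230:330+130],None,fx=3.4,fy=3.4,interpolation=2)[:,:,::-1])
E
```

```text
[522.  31. 294.]
[ 56  59  56  86  99 100 108 112 116 112 113 113 112 114 112 111 115 112
 112 114 114 111 114 113 112 113 114 107 104 110]
[ 58  56  58  56  57  59  76 103 112 113 111 110 113 114 113 112 112 112
 113 114 113 110 114 115 114 113 112 111 111 110 112 112 110 111 109 110
  94  63  55  56  59  57  57  56]
24 [[589.9, 33.9], [586.7, 52.7], [618.0, 39.1], [614.8, 58.5]]
6 [[590.1, 33.4], [586.7, 53.4], [549.3, -9.7], [521.4, 164.9]]
28 [[624.4, 0.9], [596.0, 178.7]]
```

View pics/w1c.png

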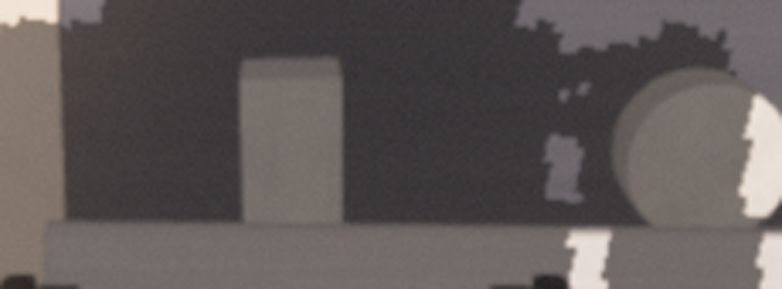

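nudge_tcp(
  rows=[
    {"jaw": 50,"dy": 1.1,"dz": 25},
    {"jaw": 50,"dz": 30},
    {"jaw": 50,"dz": 25},
    {"jaw": 50,"dz": 20},
    {"jaw": 50,"dz": 12},
    {"jaw": 50,"dz": 6},
    {"jaw": 50,"dz": 3},
    {"jaw": 50},
    {"jaw": 50},
  ],
)

```text
time: 3.4
tool_pos: [599.2, 44.9, 24.0]
tool_rot: [-0.083, 0.997, 0.0, 0.001]
wrist_force: [0.0, -0.2, 1.4]
grip_width: 49.7
grip_force: 0.0
```

nudge_tcp(
  rows=[
    {"jaw": 50,"dz": 2},
    {"jaw": 50,"dz": 1.5},
    {"jaw": 10},
    {"jaw": 10},
    {"jaw": 10},
    {"jaw": 10},
    {"jaw": 10},
    {"jaw": 10},
    {"jaw": 10},
    {"jaw": 10},
  ],
  clamp_n=25,
)

```text
time: 4.23
tool_pos: [598.0, 44.8, 19.1]
tool_rot: [-0.084, 0.997, 0.0, 0.0]
wrist_force: [-0.4, -1.4, 0.1]
grip_width: 19.7
grip_force: 25.0
```

Gripped at 19.7 mm. Sliding forward at constant height.

nudge_tcp(
  rows=[
    {"jaw": 10,"dx": 2},
    {"jaw": 10,"dx": 3},
    {"jaw": 10,"dx": 4},
    {"jaw": 10,"dx": 4},
    {"jaw": 10,"dx": 4},
    {"jaw": 10,"dx": 4},
    {"jaw": 10,"dx": 4},
    {"jaw": 10,"dx": 3},
    {"jaw": 10,"dx": 2},
    {"jaw": 10,"dx": 2},
    {"jaw": 10},
    {"jaw": 10},
  ],
)

```text
time: 5.23
tool_pos: [565.9, 39.4, 19.1]
tool_rot: [-0.084, 0.997, 0.0, -0.001]
wrist_force: [-1.5, 0.1, 2.6]
grip_width: 19.8
grip_force: 25.0
```

```bash
python3 - <<'E'
from cell import robot
import cv2,pickle
c=robot.capture("wrist");pickle.dump(c,open("w.pkl","wb"));cv2.imwrite("pics/w2.png",c["img"][:,:,::-1])
print(robot.read_state()["wrist_force"])
E
```

```text
[-1.36087662  0.95117735  1.72326835]
```

View pics/w2.png

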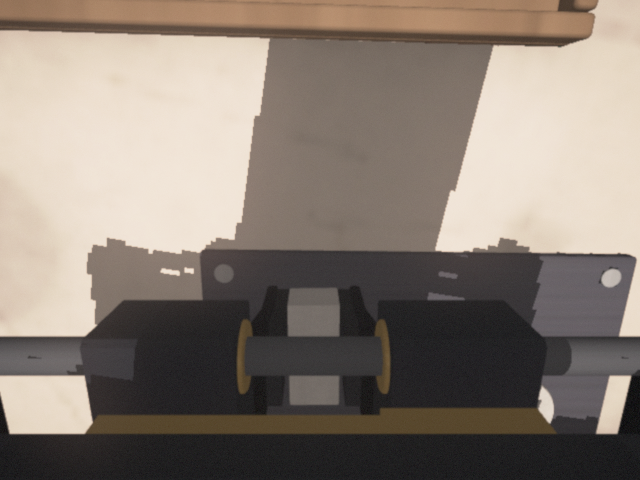

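The bar is gripped, with dark plate visible behind its rear end at about (313,404), so it is clear of the lip. The mount is undisturbed at about (545,405). Lifting and moving to the tray.

nudge_tcp(
  rows=[
    {"jaw": 10,"dz": -4},
    {"jaw": 10,"dz": -8},
    {"jaw": 10,"dz": -14},
    {"jaw": 10,"dz": -18},
    {"jaw": 10,"dz": -18},
    {"jaw": 10,"dz": -12},
    {"jaw": 10,"dz": -6},
    {"jaw": 10},
  ],
  clamp_n=30,
)

```text
time: 5.95
tool_pos: [567.7, 39.6, 100.8]
tool_rot: [-0.084, 0.997, 0.0, 0.002]
wrist_force: [0.4, -0.1, -1.8]
grip_width: 19.9
grip_force: 30.0
```

nudge_tcp(
  rows=[
    {"jaw": 10,"dx": 7,"dy": -12},
    {"jaw": 10,"dx": 14,"dy": -24},
    {"jaw": 10,"dx": 16,"dy": -29},
    {"jaw": 10,"dx": 16,"dy": -29},
    {"jaw": 10,"dx": 16,"dy": -29},
    {"jaw": 10,"dx": 16,"dy": -29},
    {"jaw": 10,"dx": 16,"dy": -29},
    {"jaw": 10,"dx": 16,"dy": -29},
    {"jaw": 10,"dx": 14,"dy": -24},
    {"jaw": 10,"dx": 10,"dy": -17},
    {"jaw": 10,"dx": 6,"dy": -10},
    {"jaw": 10},
  ],
)

```text
time: 6.95
tool_pos: [461.5, -246.2, 98.0]
tool_rot: [-0.08, 0.997, -0.0, -0.001]
wrist_force: [0.1, 0.8, -1.1]
grip_width: 19.6
grip_force: 30.0
```

nudge_tcp(
  rows=[
    {"jaw": 10},
    {"jaw": 10},
  ],
)

```text
time: 7.12
tool_pos: [464.6, -241.3, 98.3]
tool_rot: [-0.084, 0.996, 0.001, -0.001]
wrist_force: [-0.7, 0.1, -1.1]
grip_width: 19.4
grip_force: 30.0
```

```bash
python3 - <<'E'
from cell import robot
import cv2
c=robot.capture("top");cv2.imwrite("pics/t3.png",cv2.resize(c["img"][160:360,180:520],None,fx=2,fy=2)[:,:,::-1])
E
```

```text
(no output)
```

View pics/t3.png

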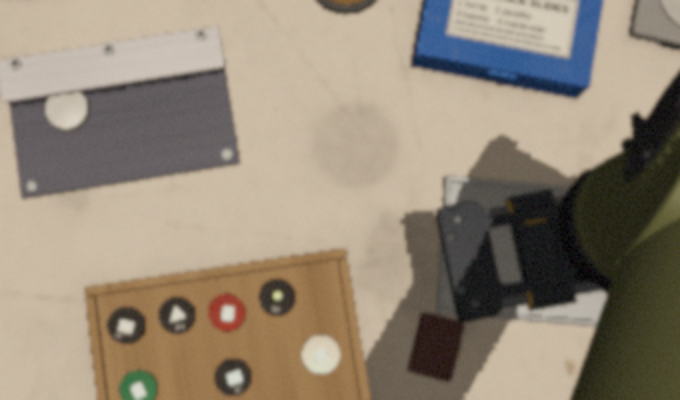

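The hold-down now holds only the mount, still in place at (66,110) in the crop. The gripper, with the bar at about (507,255), is over the tray. Lowering.

nudge_tcp(
  rows=[
    {"jaw": 10,"dz": 12},
    {"jaw": 10,"dz": 18},
    {"jaw": 10,"dz": 18},
    {"jaw": 10,"dz": 12},
    {"jaw": 10,"dz": 7},
    {"jaw": 10,"dz": 4},
    {"jaw": 10,"dz": 3},
    {"jaw": 10},
    {"jaw": 10},
    {"jaw": 10},
  ],
)

```text
time: 8.0
tool_pos: [465.6, -242.6, 25.8]
tool_rot: [-0.083, 0.997, -0.0, 0.001]
wrist_force: [-0.0, -0.2, -0.7]
grip_width: 19.5
grip_force: 30.0
```

nudge_tcp(
  rows=[
    {"jaw": 10,"dz": 2},
    {"jaw": 10,"dz": 2},
    {"jaw": 10,"dz": 1.5},
    {"jaw": 10,"dz": 1},
    {"jaw": 10},
    {"jaw": 10},
    {"jaw": 10},
  ],
)

```text
time: 8.58
tool_pos: [465.0, -242.4, 18.6]
tool_rot: [-0.083, 0.997, 0.0, 0.0]
wrist_force: [-0.5, 0.4, -0.7]
grip_width: 19.6
grip_force: 30.0
```

nudge_tcp(
  rows=[
    {"jaw": 10,"dz": 0.7},
    {"jaw": 10,"dz": 0.7},
    {"jaw": 10},
    {"jaw": 10},
  ],
)

```text
time: 8.92
tool_pos: [465.0, -242.3, 17.1]
tool_rot: [-0.084, 0.997, 0.0, 0.0]
wrist_force: [0.2, 0.2, -1.6]
grip_width: 19.4
grip_force: 30.0
```

nudge_tcp(
  rows=[
    {"jaw": 10,"dz": 0.5},
    {"jaw": 10,"dz": 0.5},
    {"jaw": 10},
    {"jaw": 10},
  ],
)

```text
time: 9.25
tool_pos: [465.0, -242.4, 17.1]
tool_rot: [-0.083, 0.997, 0.0, 0.0]
wrist_force: [-3.6, 2.2, 9.1]
grip_width: 20.0
grip_force: 30.0
```

Contact with the tray floor (9 N up). Release and retreat.

nudge_tcp(
  rows=[
    {"jaw": 24},
    {"jaw": 30},
    {"jaw": 40},
    {"jaw": 45},
    {"jaw": 45},
    {"jaw": 45},
  ],
)

```text
time: 9.75
tool_pos: [464.9, -242.3, 16.0]
tool_rot: [-0.084, 0.997, 0.0, -0.0]
wrist_force: [0.4, -0.6, 0.3]
grip_width: 43.1
grip_force: 0.0
```

nudge_tcp(
  rows=[
    {"jaw": 45,"dz": -6},
    {"jaw": 45,"dz": -15},
    {"jaw": 45,"dz": -25},
    {"jaw": 45,"dz": -30},
    {"jaw": 45,"dz": -30},
    {"jaw": 45,"dz": -30},
    {"jaw": 45,"dz": -15},
    {"jaw": 45},
    {"jaw": 45},
    {"jaw": 45},
  ],
)

```text
time: 10.58
tool_pos: [464.3, -242.0, 166.3]
tool_rot: [-0.084, 0.997, 0.0, -0.001]
wrist_force: [-0.8, -0.4, -0.2]
grip_width: 45.1
grip_force: 0.0
```

```bash
python3 - <<'E'
from cell import robot
import cv2
c=robot.capture("wrist");cv2.imwrite("pics/w4.png",c["img"][:,:,::-1])
E
```

```text
(no output)
```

View pics/w4.png

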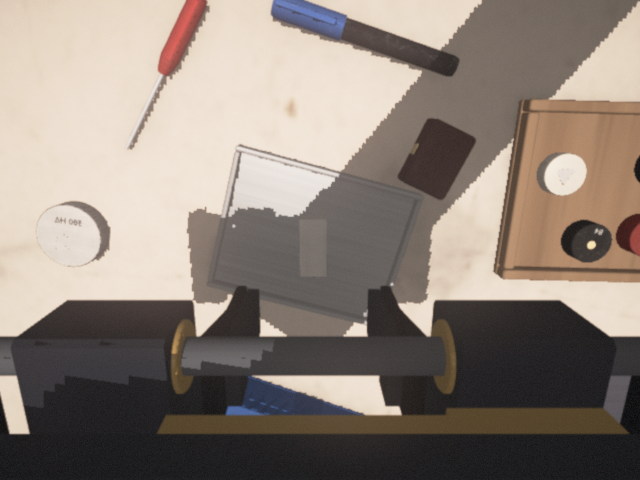

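The bar lies flat at (313,248), in the middle of the tray and free of the fingers.

```bash
python3 -c "
from cell import robot
print(robot.finish_job())"
```

```text
the job is handed in; nothing more can be done
None
```

The bar was slid forward clear of the lip, lifted, and set down flat in the middle of the tray; the last pictures show it released and the round mount in place. The job was handed in at about 11 s, and the hand-in returned no verdict.

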